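# Hold a cast brass test bar in the slot of the alloy tester

## Robot

A 6-joint arm with a two-finger parallel gripper is mounted at the origin on the work surface. World frame = base frame: x ahead of the robot, y to its left, z up, the work surface at z = 0. Lengths are in m, angles in rad, forces in N, time in s.
With the tool pointing down it reaches from about 0.375 to 0.925 m from the base axis. Payload 5.7 kg.
Tool frame: the origin (TCP) lies midway between the tips of the shut fingers; the grasp point (between the pads) lies 19 mm behind it; z points along the fingers, y is the line along which they close (so a half turn about z gives the same grasp; the last joint's range is limited). The gripper opens to 88 mm and grips with 3 to 60 N. Pads are 20 mm wide; open, the fingers measure 115 mm over their backs; the gripper's body (75 mm by 178 mm) begins 61 mm behind the grasp point.
Start: joints at [-1.328, 0.359, 1.51, -0, 1.272, -0.115], TCP at [0.21, -0.562, 0.223] pointing down, gripper open.
Joint ranges: [-2.97, 2.97], [-1.01, 2.36], [0.21, 2.38], [-0.96, 4.11], [0.2, 2.71], [-2.98, 2.98]. Speed limits (rad/s): [2.39, 2.39, 3.14, 3.14, 3.14, 3.14].

## Interface

Orientations are given as a unit quaternion [x, y, z, w].
In Python, from bench import bot gives the robot as it stands.
- The arm moves only by the tool drive_tool, never from a script. Its argument "steps" is a list that holds one entry, the list of rows, each a list of 7 numbers: the shift along the tool's x, y, z in units of 50 mm (1.0 is 50 mm), then the turn, a rotation vector about the tool's x, y, z in units of 10 degrees (1.0 is 10 degrees), then the closure, from -1 (fully open) to 1 (shut), so that 0 is half open. A call has 1 to 10 rows; each row is the pose to reach, as a shift and turn from the pose commanded when the call began, along the tool's axes at that moment; what a row does not reach only later rows make up. A row lasts 1/8 s, in which the tool goes at most 62.5 mm and 10.7 degrees, less where a joint would pass 70% of its speed; a pose out of reach is approached as far as the arm can. A call with a gripper value outside its range is refused whole. The fingers move at their own pace and stop on an object; "newtons" is the grip in N (left out, the last holds). Time passes only in rows, so rows that repeat a pose let the fingers close. It gives the time, the measured TCP pose, the force, the opening and the grip force at its end, in the units of the state.
- bot.get_state(): the state, without advancing time (a new reading comes with each control period).
- bot.grab_frame(name): name is "scene" or "top" or "wrist"; returns the picture (400x640x3 uint8, red, green, blue); there is no depth.
- bot.calibration(name): a dict with "fx", "fy", "cx", "cy" (pixels), "xyz" and "rotation" of the camera in the world; the wrist camera has in their place "mount" (4x4, takes a point from camera to tool coordinates, whose origin is the TCP and whose axes are the flange's). Camera axes: x right, y up, looking along -z (the intrinsics and any distortion apply to the point x, -y, -z); pixel columns grow to the right and rows downward; lengths in m; the calibration is good to about 2 mm. A picture is of the moment at which its call begins: read the wrist's pose just before it. calibration takes no time and is no camera call.
- bot.close_job(): hands the job in; it is judged then, once.
Trained networks look in the newest picture that a camera, given by its name, has taken for a name from the list of things; names that differ only in an ending like _2 or _b are one class to them, and where a whole thing is asked for, a point or a joint stands for the part that bears it (a point fixed in the world has none). Each returns a list of dicts, best first, with "confidence" (0 to 1); they miss things now and then, are a little off and sometimes report something else, mostly with a low value. They report only what shows in the picture. A call takes as long as a camera call.
- bot.spot_in(camera, query): "location" ([row, column] in pixels, amid what is visible of it).
The state is a dict: "clock": time; "joint_positions": joint angles; "joint_vel": joint speeds; "effort": joint torques, N m; "tcp_pos": TCP position; "eef_rot": TCP orientation; "contact_force": force on the tool from outside, world axes, zero at the start; "moment": the same for the moment, N m; "grip_width": opening from 0.0 (shut) to 1.0 (fully open); "finger_force": force on a finger pad.
Only numpy, scipy, OpenCV 4.12 (cv2) and the standard library are available. Lean on these libraries where they do the work, as an engineer would, in place of code of your own. Each camera call takes 0.05 s, during which the arm holds its last target. There are 200 camera calls.

## Task

Take the brass test bar with the plain block-shaped head out of the wooden rack and lower its flat blade upright through the narrow slot in the lid of the grey alloy tester until you feel the sprung probe inside, without ramming it; then press the probe down about 8 mm and finish there, still gripping the bar and holding it pressed: do not let go. Leave the other two castings in the rack and do not disturb the small brass weight on the tester.

Things in the scene. Friction and masses are not known exactly. Their poses are not given: they have to be found in the camera images.
- bar_head (a point): centre of the head of the brass test bar to be used. The head is a plain block 18 mm (x) by 30 mm (y) by 34 mm (z), reaching 17 mm above and below this point; grip it across its 18 mm x direction. Below it is a flat blade 10 mm thick (x), 34 mm wide (y) and 90 mm long, with z up when upright. The bar weighs 0.34 to 0.46 kg and stands upright in one of the three pockets of the rack, this point 117 mm above the table. A half turn about z gives the same shape.
- bar_tip (a point): centre of the lower end of the test bar's blade, 107 mm below the centre of its head; same axes. The last 3 mm of the blade are reduced to 7 by 31 mm as a lead-in
- bar: the test bar as a whole; origin at the lower end of its blade (same point as bar_tip), 124 mm tall
- slot (a point): centre of the slot in the tester's lid, on the lid's top face, 120 mm above the table; z up. The slot is 12 mm along x and 36 mm along y (2 mm more than the blade each way), goes right through the 12 mm thick lid and has a 3 mm chamfer round its mouth. Below the lid is free space down to the sprung probe
- tester: grey box-shaped alloy tester fixed to the table, 200 mm (x) by 220 mm (y) by 120 mm high, steel lid with the slot in its middle; origin under its centre, on the table
- probe (a joint): how far the sprung probe inside the tester is pressed down, in m: 0 free, 0.018 at the bottom of its travel. The probe is a flat disc of 44 mm diameter centred below the slot; untouched, its top lies somewhere between 35 and 55 mm below the lid's top face, different every time and not known beforehand, so it must be felt. It starts to yield at about 6 N and its spring adds 0.4 N per mm
- rack: wooden block fixed to the table, 90 mm (x) by 230 mm (y) by 40 mm high, origin under its centre. It has three pockets in a row along its y axis, 75 mm apart, each 14 mm (x) by 38 mm (y) and 30 mm deep; a casting stands with its blade in each
- ball_head (a point): centre of the ball (32 mm diameter) on top of another casting in the rack, about 104 mm above the table; stays where it is
- disc_head (a point): centre of the upright disc (46 mm diameter, 10 mm thick) on top of the third casting in the rack, about 97 mm above the table; stays where it is
- weight: small knobbed brass weight, 32 mm diameter, 36 mm tall, standing on the tester's lid near a corner; origin under its centre; stays where it is

How it is judged:
On the way, in this order (a step that is already met when the one before it is completed fails the run):
1. the test bar is lifted clear out of the rack (height (world z) of bar_tip above 0.05 m and contact force between bar and rack below 0.1 N and contact force between the fingers and bar above 1 N), for 0.2 s.
2. its blade is at least 16 mm into the slot (z of bar_tip in the frame of slot below -0.016 m and horizontal distance between bar_tip and slot below 0.008 m), for 0.1 s.
At the end, for the whole second after the job is handed in: The test bar's blade is through the slot (tip more than 30 mm below the lid's top, within 8 mm of the slot's centre line, upright within 0.12 rad), the fingers still grip it, it is at rest, and it keeps the probe pressed down by 3 to 14 mm (value of joint probe between 0.003 and 0.014 m and z of bar_tip in the frame of slot below -0.03 m and horizontal distance between bar_tip and slot below 0.008 m and angle between bar's own z axis and vertical below 0.12 rad and contact force between the fingers and bar above 2 N and linear speed of bar below 0.02 m/s); the arm keeps its last pose, push and grip.
It fails at once if the bar is rammed against the tester or its lid with more than 40 N (contact force between tester and bar above 40 N).
It fails at once if the bar is rammed against the probe with more than 40 N (contact force between probe and bar above 40 N).
It fails at once if another casting is taken out or knocked about (distance of any of ball_head, disc_head from where it was at the start of the episode above 0.025 m).
It fails at once if the weight on the tester is disturbed (distance of weight from where it was at the start of the episode above 0.03 m).
It also fails if it takes over 48 s, if anything falls off the work surface, if the arm or the gripper's body presses on something with over 40 N, if the wrist force passes 120 N, or if a joint passes its speed limit or range.

## Working session

There is one attempt and no reset: what is moved stays moved. The work goes in short steps, Python scripts to look and compute and a tool call to move; the robot and the scene stay as the last step left them, time stands still between calls to the robot, and variables do not carry over. Pictures are saved under pics/ and viewed, at most 10 in all, crops included, and the job is handed in when it is done.

Besides the shell and the picture viewer there is one more tool, called after "Emit:" as name([rows], argument=value, ...), one row to a line, values as JSON. drive_tool: Moves the arm, as the interface text tells. Its arguments: {"type":"object","properties":{"steps":{"type":"array"},"newtons":{"type":"number"}},"required":["steps"]}

```bash
mkdir -p pics; cat > h.py <<'E'
import numpy as np, cv2
from bench import bot
from scipy.spatial.transform import Rotation as R
def cam(name):
    c=bot.calibration(name)
    if name=="wrist":
        s=bot.get_state(); T=np.eye(4); T[:3,:3]=R.from_quat(s["eef_rot"]).as_matrix(); T[:3,3]=s["tcp_pos"]
        M=T@np.array(c["mount"]); return c,M[:3,:3],M[:3,3]
    r=np.array(c["rotation"]); 
    if r.shape!=(3,3): r=R.from_quat(r).as_matrix()
    return c,r,np.array(c["xyz"])
def px2w(C,rc,z):
    c,r,p=C; d=r@np.array([(rc[1]-c["cx"])/c["fx"],-(rc[0]-c["cy"])/c["fy"],-1]); return p+d*(z-p[2])/d[2]
def w2px(C,P):
    c,r,p=C; q=r.T@(np.array(P)-p); return [c["cy"]-c["fy"]*q[1]/-q[2], c["cx"]+c["fx"]*q[0]/-q[2]]
def shot(name,fn=None):
    C=cam(name); im=bot.grab_frame(name)
    if fn: cv2.imwrite("pics/"+fn,cv2.cvtColor(im,cv2.COLOR_RGB2BGR))
    return C,im
E
python3 - <<'E'
from h import *
print(bot.calibration("top"),bot.calibration("wrist"))
Z=dict(bar_head=.117,slot=.12,ball_head=.104,disc_head=.097,weight=.138,rack=.04,tester=.12)
for n in ("top","scene"):
    C,im=shot(n,n+".png")
    for q,z in Z.items():
        for d in bot.spot_in(n,q)[:2]: print(n,q,np.round(d["location"]),round(d["confidence"],2),px2w(C,d["location"],z).round(3))
print(bot.get_state())
E
```

```text
{'fx': 383.5129123929964, 'fy': 383.5129123929964, 'cx': 324.75461414156604, 'cy': 203.40701935317549, 'xyz': array([0.54274836, 0.01065396, 0.86863888]), 'rotation': array([ 0.00851446, -0.01486629, -0.7026912 ,  0.71128867])} {'fx': 279.4406164914354, 'fy': 279.4406164914354, 'cx': 322.0055593893497, 'cy': 201.5927542578973, 'mount': array([[-1.50969657e-03,  9.69022887e-01,  2.46966326e-01,
         6.72254195e-02],
       [ 9.99998843e-01,  1.50901079e-03,  1.92045731e-04,
         1.65223785e-04],
       [-1.86578143e-04,  2.46966330e-01, -9.69024044e-01,
        -1.63386576e-01],
       [ 0.00000000e+00,  0.00000000e+00,  0.00000000e+00,
         1.00000000e+00]])}
top bar_head [236. 478.] 0.6 [ 0.508 -0.297  0.117]
top slot [195. 244.] 0.68 [0.582 0.163 0.12 ]
top slot [237. 403.] 0.62 [ 0.504 -0.149  0.12 ]
top ball_head [239. 402.] 0.72 [ 0.498 -0.151  0.104]
top disc_head [234. 477.] 0.69 [ 0.511 -0.303  0.097]
top disc_head [239. 437.] 0.52 [ 0.499 -0.222  0.097]
top weight [159. 192.] 0.66 [0.648 0.259 0.138]
top rack [234. 432.] 0.83 [ 0.506 -0.23   0.04 ]
top tester [19
[... 578 characters left out ...]
rray([-1.32809500e+00,  3.58751290e-01,  1.51039867e+00,  1.03977833e-05,
        1.27251052e+00, -1.15086934e-01]), 'joint_vel': array([-5.53388842e-04, -2.18776878e-04,  3.39669953e-04, -1.04989115e-06,
        2.10778819e-03,  1.70000570e-03]), 'effort': array([-9.91477536e-04, -5.15263939e+01, -2.71115667e+01,  6.72504539e-02,
        2.43471918e-02, -3.97445626e-05]), 'tcp_pos': array([ 0.210118  , -0.56197136,  0.22265231]), 'eef_rot': array([ 9.84041346e-01,  1.77939959e-01,  2.79670112e-06, -3.41612605e-05]), 'contact_force': array([-0.56915446,  0.00126954,  0.65663871]), 'moment': array([-0.01012134,  0.03419965,  0.00698392]), 'finger_force': 0.0, 'grip_width': 0.9976317164919953}
```

View pics/top.png

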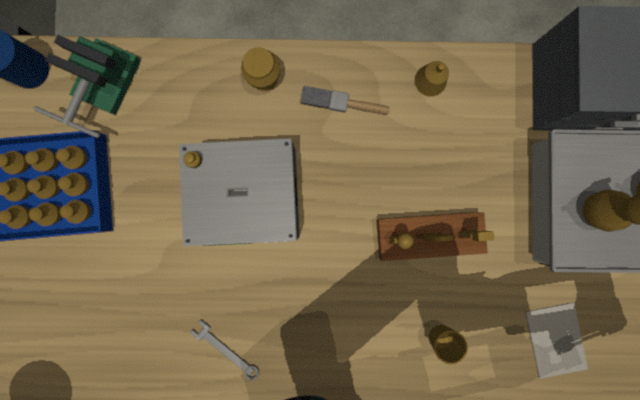

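View pics/scene.png

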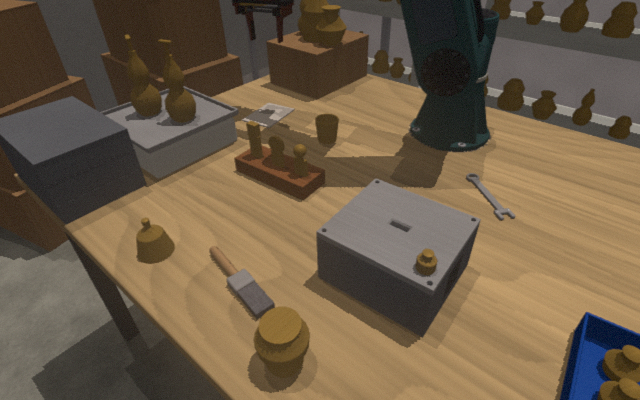

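The top view shows the rack at columns 378–486, rows 212–260. The ball is at (240,403), the disc edge-on at (239,440) and the block head at (236,482). The lid spans columns 181–296, rows 139–245, with the slot at (192,237) and the weight at (159,192). The scene view confirms this: the block head is the far casting at (141,254). I'll move above the bar for a close look.

Emit:
drive_tool([
  [[0.9,-0.35,-0.2,0,0,-0.8,-1],[1.8,-0.7,-0.4,0,0,-1.7,-1],[2.7,-1.05,-0.6,0,0,-2.6,-1],[3.6,-1.4,-0.8,0,0,-3.5,-1],[4.6,-1.75,-0.8,0,0,-4.4,-1],[5.6,-2.1,-0.8,0,0,-5.3,-1],[6.5,-2.45,-0.8,0,0,-6.2,-1],[7.4,-2.8,-0.8,0,0,-7.1,-1],[7.4,-2.83,-0.8,0,0,-7.3,-1],[7.4,-2.83,-0.8,0,0,-7.3,-1]],
], newtons=30)

```text
clock: 2.05
tcp_pos: [0.5068, -0.2999, 0.2626]
eef_rot: [0.685, 0.728, -0.0, -0.0]
contact_force: [0.6, -0.2, -0.2]
grip_width: 1.0
finger_force: 0.0
```

```bash
python3 - <<'E'
from h import *
C,im=shot("wrist","w1.png"); s=bot.get_state()
print(s["clock"],s["tcp_pos"],s["eef_rot"],s["joint_positions"].round(2))
for q,z in dict(bar_head=.134,disc_head=.12,ball_head=.104).items():
    for d in bot.spot_in("wrist",q)[:2]: print(q,np.round(d["location"]),round(d["confidence"],2),px2w(C,d["location"],z).round(4))
E
```

```text
2.1 [ 0.50641417 -0.30039041  0.26259179] [ 6.85814928e-01  7.27775912e-01 -2.82645661e-04 -1.63588863e-04] [-0.65  0.31  1.48 -0.    1.35 -0.71]
bar_head [196. 323.] 0.72 [ 0.5077 -0.3017  0.134 ]
disc_head [127. 320.] 0.78 [ 0.5004 -0.2294  0.12  ]
ball_head [ 56. 317.] 0.78 [ 0.4934 -0.1584  0.104 ]
```

View pics/w1.png

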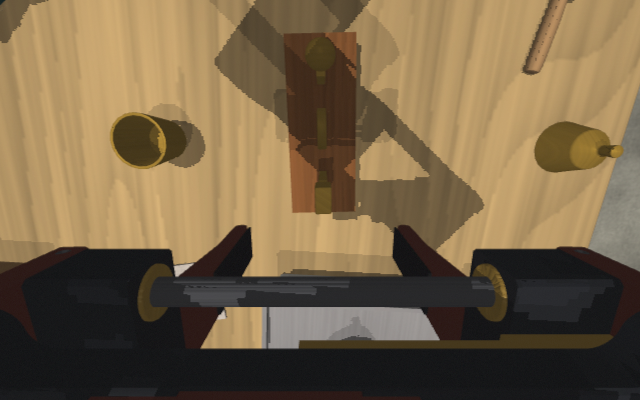

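The wrist view shows the block head at about (200,323), the disc at (127,320), and the ball at (55,320). They line up nearly vertically in the rack. I'll refine the position and yaw from a crop.

```bash
python3 - <<'E'
from h import *
C=cam("wrist"); im=cv2.imread("pics/w1.png")
P=[px2w(C,p,.04) for p in ((33,285),(32,356),(212,355),(212,292))]
print(np.round(P,4), np.mean(P,axis=0))
print("yaw edges",[np.degrees(np.arctan2(-(a-b)[0],(a-b)[1])) for a,b in ((P[0],P[3]),(P[1],P[2]))])
print("head row scale", [w2px(C,(.508+dx,-.302+dy,z)) for z in (.134,) for dx,dy in ((0,0),(0,.015),(.009,0))], "TCPpx",w2px(C,(.5064,-.3004,.134)))
cv2.imwrite("pics/c1.png",cv2.resize(im[165:225,280:365],None,fx=9,fy=9,interpolation=cv2.INTER_CUBIC))
T=cam("top"); g=cv2.imread("pics/top.png")
cv2.imwrite("pics/c2.png",cv2.resize(g[130:255,172:305],None,fx=4.5,fy=4.5,interpolation=cv2.INTER_CUBIC))
E
```

```text
[[ 0.4502 -0.1202  0.04  ]
 [ 0.5377 -0.1141  0.04  ]
 [ 0.5564 -0.345   0.04  ]
 [ 0.4659 -0.3502  0.04  ]] [ 0.50254396 -0.23238702  0.04      ]
yaw edges [np.float64(3.9013501045751933), np.float64(4.637968660518975)]
head row scale [[np.float64(195.94362088516283), np.float64(323.49097224684)], [np.float64(182.1827582595806), np.float64(324.3171634418249)], [np.float64(196.40989650230136), np.float64(331.8594319743206)]] TCPpx [np.float64(194.40885081600808), np.float64(322.0877111743207)]
```

View pics/c1.png

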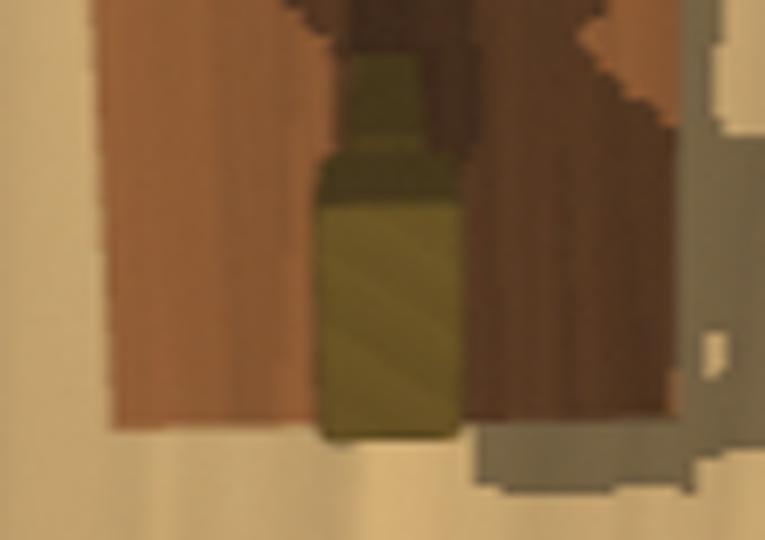

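View pics/c2.png

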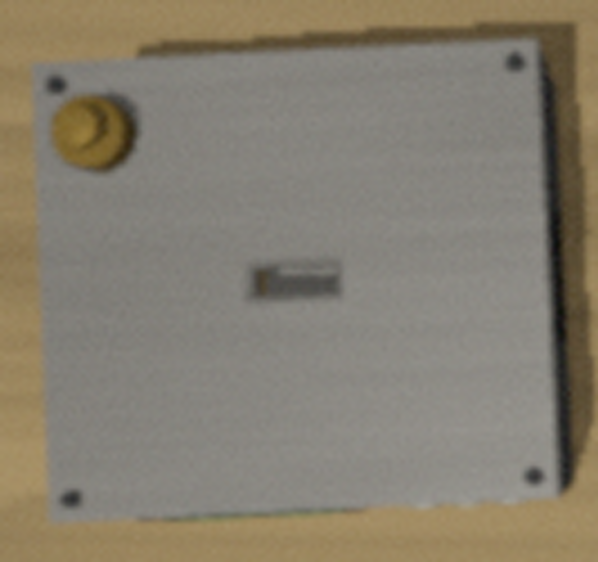

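Head top-face centre is at about (200.6,323.4) in the wrist image, which gives roughly (0.508,−0.307), yaw about 4.5°. The top crop shows the lid screws and the slot centre at pixel (192.4,237.5). I'll descend and grip.

Emit:
drive_tool([
  [[-0.13,0.02,0.8,0,0,-0.11,-1],[-0.13,0.02,1.6,0,0,-0.11,-1],[-0.13,0.02,2.4,0,0,-0.11,-1],[-0.13,0.02,3.0,0,0,-0.11,-1],[-0.13,0.02,3.25,0,0,-0.11,-1],[-0.13,0.02,3.25,0,0,-0.11,-1],[-0.13,0.02,3.25,0,0,-0.11,0.9],[-0.13,0.02,3.25,0,0,-0.11,0.9],[-0.13,0.02,3.25,0,0,-0.11,0.9],[-0.13,0.02,3.25,0,0,-0.11,0.9]],
], newtons=45)

```text
clock: 3.5
tcp_pos: [0.5087, -0.3064, 0.1006]
eef_rot: [0.678, 0.735, 0.0, 0.0]
contact_force: [0.2, -0.9, 0.1]
grip_width: 0.581
finger_force: 0.0
```

Emit:
drive_tool([
  [[0,0,0,0,0,0,0.9],[0,0,0,0,0,0,0.9],[0,0,0,0,0,0,0.9],[0,0,0,0,0,0,0.9],[0,0,0,0,0,0,0.9],[0,0,0,0,0,0,0.9],[0,0,0,0,0,0,0.9]],
])

```text
clock: 4.38
tcp_pos: [0.5085, -0.3062, 0.1001]
eef_rot: [0.678, 0.735, 0.0, -0.0]
contact_force: [-0.4, -0.0, -0.5]
grip_width: 0.204
finger_force: 45.0
```

Emit:
drive_tool([
  [[0,0,-0.3,0,0,0,0.9],[0,0,-0.8,0,0,0,0.9],[0,0,-1.4,0,0,0,0.9],[0,0,-2.0,0,0,0,0.9],[0,0,-2.6,0,0,0,0.9],[0,0,-3.2,0,0,0,0.9],[0,0,-3.4,0,0,0,0.9],[0,0,-3.4,0,0,0,0.9]],
])

```text
clock: 5.38
tcp_pos: [0.5085, -0.3063, 0.2705]
eef_rot: [0.678, 0.735, 0.0, 0.0]
contact_force: [-0.7, 0.3, -3.4]
grip_width: 0.205
finger_force: 45.0
```

```bash
python3 - <<'E'
from h import *
T=cam("top"); s=bot.get_state()
f=lambda x,y:px2w(T,(130+y/4.5,172+x/4.5),.12)
S=[f(*p) for p in ((56,84),(515,62),(70,498),(534,476))]
print(np.round(S,4),np.mean(S,axis=0),f(295,281))
for a,b in ((0,1),(2,3)): d=S[a]-S[b]; print("yaw",np.degrees(np.arctan2(-d[0],d[1])))
for a,b in ((0,2),(1,3)): d=S[a]-S[b]; print("yaw",np.degrees(np.arctan2(d[1],d[0])))
print(s["tcp_pos"],s["eef_rot"],s["contact_force"],s["moment"],s["finger_force"])
m=R.from_quat(s["eef_rot"]).as_matrix(); print("tool delta/50mm to slot",m.T@(np.mean(S,axis=0)-s["tcp_pos"])/.05, "yaw y", np.degrees(np.arctan2(m[1,1],m[0,1])))
E
```

```text
[[0.6713 0.2798 0.12  ]
 [0.6836 0.0806 0.12  ]
 [0.4919 0.2694 0.12  ]
 [0.5037 0.0697 0.12  ]] [0.58764433 0.17487747 0.12      ] [0.58685688 0.17445073 0.12      ]
yaw 3.5501180338610663
yaw 3.3721442563138875
yaw 3.296982770513322
yaw 3.4871057162215138
[ 0.50854462 -0.30628694  0.2705258 ] [6.78163927e-01 7.34910564e-01 7.47520450e-05 3.79716553e-04] [-0.6750626   0.32800442 -3.38102349] [-0.04205214 -0.10927903  0.03392446] 44.99800622463226
tool delta/50mm to slot [9.46681793 2.34668441 3.00765949] yaw y 4.599336393863679
```

Emit:
drive_tool([
  [[0.6,0.2,0,0,0,0,0.9],[1.5,0.4,0,0,0,0,0.9],[2.5,0.7,0,0,0,0,0.9],[3.5,1.0,0,0,0,0,0.9],[4.5,1.3,0,0,0,0.1,0.9],[5.5,1.6,0,0,0,0.12,0.9],[6.5,1.9,0,0,0,0.12,0.9],[7.4,2.2,0,0,0,0.12,0.9],[8.2,2.35,0,0,0,0.12,0.9],[8.6,2.35,0,0,0,0.12,0.9]],
])

```text
clock: 6.62
tcp_pos: [0.5902, 0.1337, 0.2682]
eef_rot: [0.685, 0.728, -0.001, -0.001]
contact_force: [-0.9, -0.1, -3.9]
grip_width: 0.203
finger_force: 45.0
```

Emit:
drive_tool([
  [[0,0,0,0,0,0,0.9],[0,0,0,0,0,0,0.9],[0,0,0,0,0,0,0.9]],
])

```text
clock: 7.0
tcp_pos: [0.5911, 0.1303, 0.2701]
eef_rot: [0.686, 0.727, -0.0, 0.0]
contact_force: [-0.0, -0.1, -4.8]
grip_width: 0.204
finger_force: 45.0
```

```bash
python3 - <<'E'
from h import *
C,im=shot("wrist","w2.png"); s=bot.get_state()
print(s["clock"],s["tcp_pos"],s["eef_rot"])
m=C[1]
for q,z in dict(slot=.12,bar_tip=.18,bar_head=.287).items():
    for d in bot.spot_in("wrist",q)[:2]: print(q,np.round(d["location"]),round(d["confidence"],2),px2w(C,d["location"],z).round(4))
print("pred slot px",w2px(C,(.5872,.1747,.12)),"pred tip",w2px(C,s["tcp_pos"]-np.array([0,0,.09])))
E
```

```text
7.05 [0.59117354 0.13045332 0.27018215] [ 6.86390002e-01  7.27233627e-01 -1.14531277e-04  5.83321679e-05]
slot [134. 317.] 0.61 [0.5818 0.1931 0.12  ]
bar_tip [242. 323.] 0.62 [0.5945 0.092  0.18  ]
bar_head [242. 326.] 0.7 [0.593  0.1367 0.287 ]
pred slot px [np.float64(151.19911498593322), np.float64(320.715624988757)] pred tip [np.float64(203.8734471841398), np.float64(322.04337769830374)]
```

View pics/w2.png

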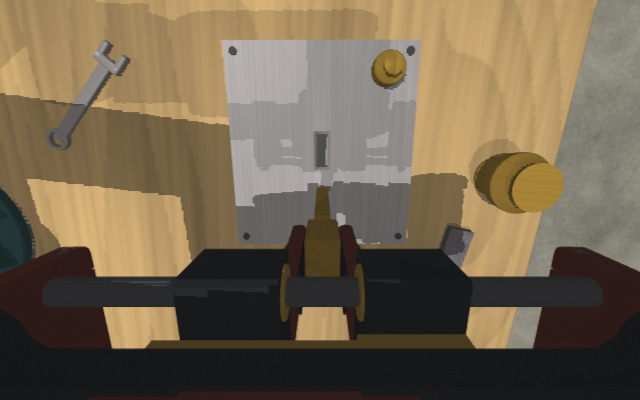

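The wrist view shows the slot at about (150,322), close to the predicted (151,321). The blade tip's front edge is at (186,323) and the weight is at upper right (67,389). I'll take a crop for sub-pixel accuracy.

```bash
python3 - <<'E'
from h import *
im=cv2.imread("pics/w2.png")
cv2.imwrite("pics/c3.png",cv2.resize(im[125:197,285:360],None,fx=8,fy=8,interpolation=cv2.INTER_CUBIC))
C=cam("wrist"); S=[px2w(C,p,.12) for p in ((50,232.5),(50,410.5),(236.5,246.5),(236.5,398))]
print(np.round(S,4),np.mean(S,axis=0).round(4))
E
```

```text
[[0.4921 0.2718 0.12  ]
 [0.673  0.2821 0.12  ]
 [0.5043 0.0699 0.12  ]
 [0.6853 0.0801 0.12  ]] [0.5887 0.176  0.12  ]
```

View pics/c3.png

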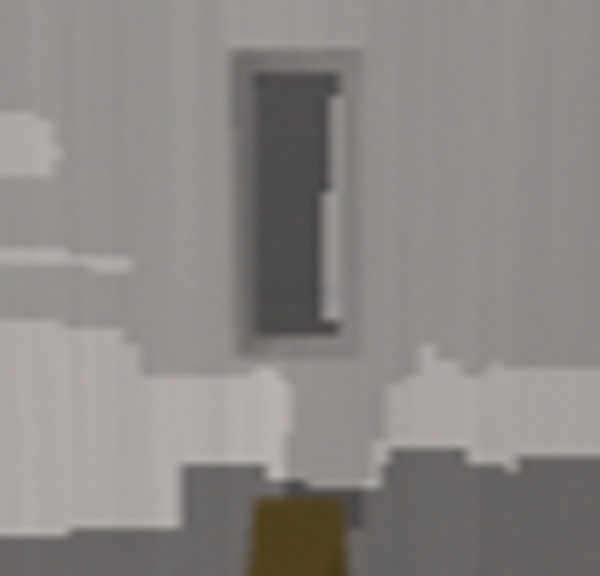

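Emit:
drive_tool([
  [[0.3,0,0,0,0,0,0.9],[0.7,0,0,0,0,0,0.9],[0.91,0,0,0,0,0,0.9],[0.91,0,0.3,0,0,0,0.9],[0.91,0,0.7,0,0,0,0.9],[0.91,0,1.0,0,0,0,0.9],[0.91,0,1.0,0,0,0,0.9],[0.91,0,1.0,0,0,0,0.9],[0.91,0,1.0,0,0,0,0.9]],
])

```text
clock: 8.32
tcp_pos: [0.5891, 0.1772, 0.2211]
eef_rot: [0.686, 0.728, 0.001, 0.0]
contact_force: [0.2, -0.1, -4.1]
grip_width: 0.203
finger_force: 45.0
```

```bash
python3 - <<'E'
from h import *
C,im=shot("wrist"); s=bot.get_state(); print(s["tcp_pos"],s["eef_rot"],s["contact_force"],s["moment"])
cv2.imwrite("pics/c4.png",cv2.resize(cv2.cvtColor(im[110:240,255:390],cv2.COLOR_RGB2BGR),None,fx=4.5,fy=4.5,interpolation=cv2.INTER_CUBIC))
for n,P in dict(slotfront=(.5877,.1938,.12),slotc=(.5887,.1758,.12)).items(): print(n,w2px(C,P))
E
```

```text
[0.58905178 0.1771961  0.22103235] [6.85845809e-01 7.27746445e-01 6.57510188e-04 4.53521960e-04] [-0.25050968  0.25252092 -3.97655269] [-0.02398815 -0.03908837  0.0114103 ]
slotfront [np.float64(184.3616533907), np.float64(321.2774212876055)]
slotc [np.float64(202.51596785340965), np.float64(321.2490845098833)]
```

View pics/c4.png

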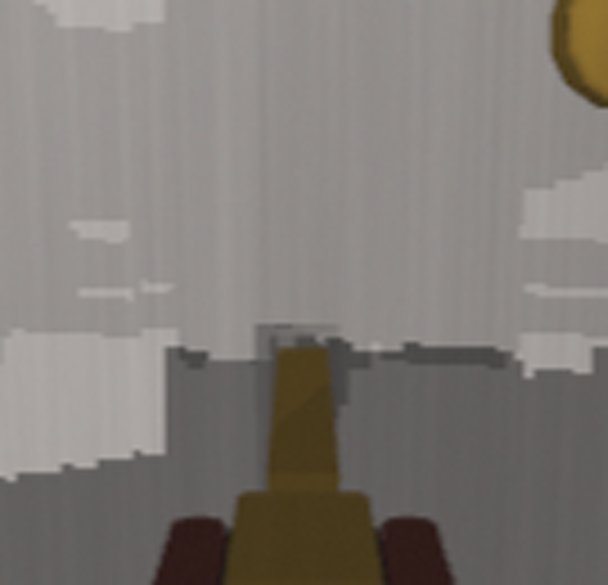

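The slot-mouth front edge shows at about (182,321) and the tip's front edge at (187,322). A small correction of −1.8 mm in tool x and −0.8 mm in tool y is needed. Then I'll enter slowly.

Emit:
drive_tool([
  [[-0.035,-0.016,0,0,0,0,0.9],[-0.035,-0.016,0.1,0,0,0,0.9],[-0.035,-0.016,0.18,0,0,0,0.9],[-0.035,-0.016,0.24,0,0,0,0.9],[-0.035,-0.016,0.28,0,0,0,0.9],[-0.035,-0.016,0.28,0,0,0,0.9]],
])

```text
clock: 9.12
tcp_pos: [0.5876, 0.1754, 0.2059]
eef_rot: [0.686, 0.728, -0.0, -0.0]
contact_force: [-0.2, -0.1, -3.6]
grip_width: 0.199
finger_force: 45.0
```

Emit:
drive_tool([
  [[0,0,0.04,0,0,0,0.9],[0,0,0.08,0,0,0,0.9],[0,0,0.12,0,0,0,0.9],[0,0,0.12,0,0,0,0.9]],
])

```text
clock: 9.62
tcp_pos: [0.5876, 0.1753, 0.1999]
eef_rot: [0.686, 0.728, -0.0, -0.0]
contact_force: [-1.2, -0.6, -4.5]
grip_width: 0.202
finger_force: 45.0
```

Emit:
drive_tool([
  [[0,0,0.06,0,0,0,0.9],[0,0,0.12,0,0,0,0.9],[0,0,0.18,0,0,0,0.9],[0,0,0.24,0,0,0,0.9],[0,0,0.3,0,0,0,0.9],[0,0,0.34,0,0,0,0.9],[0,0,0.34,0,0,0,0.9],[0,0,0.34,0,0,0,0.9]],
])

```text
clock: 10.62
tcp_pos: [0.5879, 0.1754, 0.1833]
eef_rot: [0.686, 0.728, 0.0, 0.0]
contact_force: [-0.6, -0.6, -3.3]
grip_width: 0.202
finger_force: 45.0
```

Emit:
drive_tool([
  [[0,0,0.04,0,0,0,0.9],[0,0,0.08,0,0,0,0.9],[0,0,0.12,0,0,0,0.9],[0,0,0.12,0,0,0,0.9],[0,0,0.12,0,0,0,0.9]],
])

```text
clock: 11.25
tcp_pos: [0.5878, 0.1754, 0.1772]
eef_rot: [0.686, 0.728, 0.0, -0.0]
contact_force: [0.1, 0.0, -4.3]
grip_width: 0.205
finger_force: 45.0
```

Emit:
drive_tool([
  [[0,0,0.03,0,0,0,0.9],[0,0,0.06,0,0,0,0.9],[0,0,0.06,0,0,0,0.9],[0,0,0.06,0,0,0,0.9]],
])

```text
clock: 11.75
tcp_pos: [0.5877, 0.1754, 0.1742]
eef_rot: [0.686, 0.728, 0.0, -0.0]
contact_force: [-0.9, 0.2, -4.4]
grip_width: 0.198
finger_force: 45.0
```

Emit:
drive_tool([
  [[0,0,0.03,0,0,0,0.9],[0,0,0.06,0,0,0,0.9],[0,0,0.06,0,0,0,0.9],[0,0,0.06,0,0,0,0.9]],
])

```text
clock: 12.25
tcp_pos: [0.5878, 0.1754, 0.1712]
eef_rot: [0.686, 0.728, 0.0, -0.0]
contact_force: [-0.1, 0.2, -3.5]
grip_width: 0.202
finger_force: 45.0
```

Emit:
drive_tool([
  [[0,0,0.03,0,0,0,0.9],[0,0,0.06,0,0,0,0.9],[0,0,0.06,0,0,0,0.9],[0,0,0.06,0,0,0,0.9]],
])

```text
clock: 12.75
tcp_pos: [0.5879, 0.1754, 0.1687]
eef_rot: [0.686, 0.728, 0.0, 0.0]
contact_force: [-1.7, -0.1, 2.3]
grip_width: 0.205
finger_force: 45.0
```

The probe is felt: Fz rose by about 6 N with the TCP at about 0.169. Now I'll press 8 mm slowly.

Emit:
drive_tool([
  [[0,0,0.03,0,0,0,0.9],[0,0,0.06,0,0,0,0.9],[0,0,0.09,0,0,0,0.9],[0,0,0.09,0,0,0,0.9],[0,0,0.09,0,0,0,0.9]],
])

```text
clock: 13.38
tcp_pos: [0.5879, 0.1754, 0.1637]
eef_rot: [0.686, 0.728, 0.0, 0.0]
contact_force: [-0.8, 0.7, 3.6]
grip_width: 0.202
finger_force: 45.0
```

Emit:
drive_tool([
  [[0,0,0.03,0,0,0,0.9],[0,0,0.06,0,0,0,0.9],[0,0,0.07,0,0,0,0.9],[0,0,0.07,0,0,0,0.9],[0,0,0.07,0,0,0,0.9],[0,0,0.07,0,0,0,0.9]],
])

```text
clock: 14.12
tcp_pos: [0.588, 0.1754, 0.1604]
eef_rot: [0.686, 0.728, 0.0, 0.0]
contact_force: [-0.9, -0.3, 4.9]
grip_width: 0.201
finger_force: 45.0
```

```bash
python3 - <<'E'
from h import *
F=[]
for i in range(6):
    shot("wrist","w5.png"); s=bot.get_state(); F.append(s["contact_force"])
print(np.mean(F,axis=0),s["tcp_pos"],s["moment"],s["finger_force"],s["grip_width"])
C=cam("wrist")
for d in bot.spot_in("wrist","bar_head")[:1]: print(d)
E
```

```text
[-1.63342124 -0.02995419  5.32226877] [0.58792631 0.17540816 0.16033085] [-0.11178782  0.33126333 -0.0047806 ] 45.00026285648346 0.20036488927814966
{'location': [244.9, 321.1], 'confidence': 0.66}
```

View pics/w5.png

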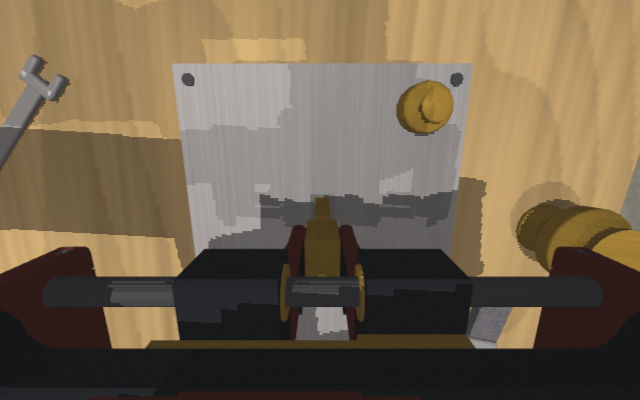

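The final view shows the bar still centred in the grip with its blade down in the slot, and the weight undisturbed at (107,426). The probe force of about 9.3 N matches a press of about 8 mm.

```bash
python3 -c "
from bench import bot
print(bot.close_job())"
```

```text
the job is handed in; nothing more can be done
None
```

The test bar is through the slot, still gripped, and holding the probe about 8 mm down (estimated from the 9 N rise in force at the wrist); the job is handed in, but no verdict was returned.

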